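# Turn the sample board and hold the extraction gate half open

## Task

Tip the plywood sample board over in its cradle so that it leans back on the opposite rest, its foot still down in the trough, with the face that was hidden now uppermost, and let go of it. Then slide the sprung gate of the extraction box by its upright tab to half open and finish while still holding it there against its spring; on the way never open it beyond three quarters. Leave the jar, the sanding block and the filling knife where they are.

Things in the scene. Friction and masses are not known exactly. Their poses are not given: they have to be found in the camera images.
- cradle: Fixed wooden cradle, base 200 x 150 x 12 mm; origin under its centre on the bench, x along its trough. Trough floor 12 mm up, 14 mm wide, lips 11 mm high. On the +y and -y sides flat rests, 180 mm long, lean outwards 25 degrees (0.436 rad) from vertical as an open V, tops 77 mm above the bench and 31 mm either side of the middle.
- board: Loose plywood board, 150 (x) x 9 thick (y) x 120 mm tall (z), 70-140 g; origin: centre of its lower edge. At the start its foot is in the trough and it leans 25 degrees on the cradle's -y rest: +y face up, -y face (round brown varnish patches) hidden. Top 50 mm clear of the rests. Turned, it lies flat on the +y rest, foot in the trough, tipped about its lower edge.
- board_top (a point): Centre of the board's upper 150 x 9 mm edge, 120 mm along the board's z from its origin; axes as the board's.
- extractor: Fixed dark steel extraction box, 240 (x) x 150 (y) x 50 mm; origin under its centre on the bench. Black grilled opening in its top, covered by a steel gate plate that opens along the box's -x between two rails (tops 59 mm up). A 4 mm high stud on each rail, 60 mm from the origin towards +x, marks the plate's +x edge at half open. Pipe elbow at the +x end, to x = 155 mm.
- tab_foot (a point): Upright steel tab fixed on the gate: 12 mm thick along x (the sliding way) x 50 mm wide (y) x 52 mm tall; this point is the centre of its foot, 56 mm above the bench, level with the gate plate's top; axes as the box's. Gate shut: 15 mm from the box's origin towards its +x. Only the tab stands above the rails and studs.
- tab_top (a point): Centre of the tab's top edge, 108 mm above the bench.
- gate (a joint): Sliding gate of the extraction box: 0 = shut (start), grows as the tab moves along the box's -x, 0.060 m = fully open, 0.030 m = half open. A spring shuts it whenever it is let go: about 3 N to start it, rising by 0.2 N per mm to about 9 N at half and 15 N at full travel.
- jar: Loose amber glass jar with a white cap, 64 mm across, 75 mm tall, standing on the bench; origin at the centre of its underside. Not to be moved.
- sanding_block: Loose cork sanding block, 100 x 60 x 35 mm, on the bench; origin at the centre of its underside. Not to be moved.
- filling_knife: Loose wide filling knife lying on the bench, 190 mm long along its x, 75 mm wide steel blade 4 mm thick towards +x, dark wooden handle 24 mm wide and 16 mm thick towards -x; origin between blade and handle, on the bench. Not to be moved.
Things that resemble listed ones, but are neither listed nor needed, are in the scene too. Of the things shaped like the cradle, the wooden one is meant.

How it is judged:
On the way:
1. the board leans on the +y rest, foot in the trough, its other face up, at rest and let go (angle between board's own y axis and vertical between 1.83 and 2.18 rad and y of board_top in the frame of cradle above 0.03 m and y of board in the frame of cradle between -0.012 and 0.012 m and z of board in the frame of cradle below 0.019 m and angle between the x axis of board and the x axis of cradle, either way round below 0.12 rad and linear speed of board below 0.02 m/s and contact force between each of the arm, the fingers and board below 0.1 N), for 0.3 s.
At the end, for the whole second after the job is handed in: The board leans on the cradle's +y rest (15 to 35 degrees past vertical, face that was hidden up), foot in the trough, along the trough within 7 degrees, still and untouched; the gate is held still at 30 mm open, within 5 mm, by the robot pressing on its tab with more than 4 N (all of step 1 and value of joint gate between 0.025 and 0.035 m and velocity of joint gate between -0.004 and 0.004 m/s and contact force between any of the fingers, the arm and gate above 4 N); the arm keeps its last pose, push and grip.
It fails at once if the gate is opened beyond three quarters (value of joint gate above 0.046 m).
It fails at once if the jar is moved more than 2 cm (distance of jar from where it was at the start of the episode above 0.02 m).
It fails at once if the sanding block is moved more than 2 cm (distance of sanding_block from where it was at the start of the episode above 0.02 m).
It fails at once if the filling knife is moved more than 2 cm (distance of filling_knife from where it was at the start of the episode above 0.02 m).
It also fails if it takes over 48 s, if anything falls off the work surface, if the arm or the gripper's body presses on something with over 40 N, if the wrist force passes 120 N, or if a joint passes its speed limit or range.

## Robot

A 6-joint arm with a two-finger parallel gripper is mounted at the origin on the work surface. World frame = base frame: x ahead of the robot, y to its left, z up, the work surface at z = 0. Lengths are in m, angles in rad, forces in N, time in s.
With the tool pointing down it reaches from about 0.4 to 0.825 m from the base axis. Payload 7 kg.
Tool frame: the origin (TCP) lies on the centre line of the jaws, within the pads' length; the fingertips stand 22 mm ahead of it and the grasp point (between the pads) lies 3 mm ahead of it (tip_extent is the z of the fingertips in the tool frame, in m); z points along the fingers, x is the direction in which the jaws open and shut, and the axes are right-handed (so a half turn about z gives the same grasp; the last joint's range is limited). The gripper opens to 88 mm and grips with 3 to 60 N. Pads are 19 mm wide; open, the fingers measure 130 mm over their backs; the gripper's body (78 mm by 193 mm) begins 47 mm behind the grasp point.
Start: joints at [1.537, 0.359, 0.012, 0, -1.224, -0.288], TCP at [0.213, 0.64, 0.249] pointing down, gripper open.
Joint ranges: [-3.07, 3.07], [-1.43, 2.12], [-1.02, 1.25], [-3.03, 1.67], [-3.05, -0], [-3.03, 3.03]. Speed limits (rad/s): [2.39, 2.39, 3.01, 3.14, 3.14, 3.14].

## Interface

Orientations are given as a 3x3 rotation matrix whose columns are the frame's x, y, z axes.
In Python, from station import * gives the robot as it stands.
- The arm moves only by the tool move_arm, never from a script. Its argument "targets" is a list of rows, each an object of numbers: "dx", "dy", "dz": the shift along the tool's x, y, z in mm; "wx", "wy", "wz": the turn, a rotation vector about the tool's x, y, z in rad. A call has 1 to 8 rows; each row is the pose to reach, as a shift and turn from the pose commanded when the call began, along the tool's axes at that moment; what a row does not reach only later rows make up. A row lasts 1/10 s, in which the tool goes at most 50 mm and 8.59 degrees, less where a joint would pass 70% of its speed; a pose out of reach is approached as far as the arm can. A call with a gripper value outside its range is refused whole. "jaw" is the opening, from -1 (shut) to 1 (fully open), so that 0 is half open, set as the call begins (left out, the last holds). The fingers move at their own pace and stop on an object; "grip_force" is the grip in N (left out, the last holds). Time passes only in rows, so rows that repeat a pose let the fingers close. It gives the time, the measured TCP pose, the force and the opening at its end, in the units of the state.
- observe(): the state, without advancing time (a new reading comes with each control period).
- get_image(name): name is "scene" or "top"; returns (picture, depth): 400x640x3 uint8, red, green, blue; 400x640 float32, m along the optical axis (not along the pixel's ray), 0 where there is no reading.
- camera_params(name): a dict with "fx", "fy", "cx", "cy" (pixels), "pose" (4x4, takes a point from camera to world coordinates). Camera axes: x right, y up, looking along -z (the intrinsics and any distortion apply to the point x, -y, -z); pixel columns grow to the right and rows downward; lengths in m; the calibration is good to about 2 mm. A picture is of the moment at which its call begins. camera_params takes no time and is no camera call.
- sign_off(): hands the job in, once; it reports no verdict.
The state is a dict: "clock": time; "joints": joint angles; "joint_velocities": joint speeds; "effort": joint torques, N m; "position": TCP position; "eef_rot": TCP orientation; "wrist_force": force on the tool from outside, world axes, zero at the start; "wrist_torque": the same for the moment, N m; "gripper_width": finger opening in m.
Only numpy, scipy, OpenCV 4.12 (cv2) and the standard library are available. Lean on these libraries where they do the work, as an engineer would, in place of code of your own. Each camera call takes 0.05 s, during which the arm holds its last target.

## Working session

There is one attempt and no reset: what is moved stays moved. The work goes in short steps, Python scripts to look and compute and a tool call to move; the robot and the scene stay as the last step left them, time stands still between calls to the robot, and variables do not carry over. Pictures are saved under pics/ and viewed, and the job is handed in when it is done.

Besides the shell and the picture viewer there is one more tool, called after ">>>" in YAML: its name, and indented under it one key for each argument. move_arm: Moves the arm, as the interface text tells. Its arguments: {"type":"object","properties":{"targets":{"type":"array","items":{"type":"object","properties":{"dx":{"type":"number"},"dy":{"type":"number"},"dz":{"type":"number"},"wx":{"type":"number"},"wy":{"type":"number"},"wz":{"type":"number"}}}},"jaw":{"type":"number"},"grip_force":{"type":"number"}},"required":["targets"]}

```bash
mkdir -p pics; ls; cat > h.py <<'E'
from station import *
import numpy as np, cv2
def snap(n,fn):
    p,d=get_image(n); cv2.imwrite(f'pics/{fn}.png',p[:,:,::-1]); np.save(f'pics/{fn}.npy',d); return p,d
def pt(n,u,v,d):
    c=camera_params(n); T=np.array(c['pose']); z=d
    return (T@np.array([(u-c['cx'])/c['fx']*z,-(v-c['cy'])/c['fy']*z,-z,1]))[:3]
def ray(n,u,v,h):
    c=camera_params(n); T=np.array(c['pose']); o=T[:3,3]
    r=T[:3,:3]@np.array([(u-c['cx'])/c['fx'],-(v-c['cy'])/c['fy'],-1]); return o+r*(h-o[2])/r[2]
def med(d,u,v,r=2):
    a=d[v-r:v+r+1,u-r:u+r+1]; a=a[a>0]; return np.median(a) if len(a) else 0
E
python3 - <<'E'
from h import *
np.set_printoptions(precision=4,suppress=True)
for n in('scene','top'):
    snap(n,n+'0'); print(n,camera_params(n))
print(observe())
E
```

```text
pics
scene {'fx': 373.0752566903102, 'fy': 373.0752566903102, 'cx': 322.27751250208007, 'cy': 205.00259592193854, 'pose': array([[-0.7779, -0.384 ,  0.4975,  0.9361],
       [ 0.6283, -0.4571,  0.6296,  0.4787],
       [-0.0143,  0.8023,  0.5968,  0.5587],
       [ 0.    ,  0.    ,  0.    ,  1.    ]])}
top {'fx': 408.6965267764967, 'fy': 408.6965267764967, 'cx': 318.36438920843744, 'cy': 203.39797652500678, 'pose': array([[ 0.0132,  0.9907, -0.1357,  0.396 ],
       [-0.9996,  0.0096, -0.0268, -0.0273],
       [-0.0253,  0.136 ,  0.9904,  1.0716],
       [ 0.    ,  0.    ,  0.    ,  1.    ]])}
{'clock': 0.1, 'joints': array([ 1.5371,  0.3593,  0.0112, -0.0003, -1.2241, -0.2881]), 'joint_velocities': array([ 0.0001, -0.0008,  0.0018,  0.0007,  0.0008,  0.001 ]), 'effort': array([ -0.0013, -58.4157,  29.3755,   7.0156,   0.0101,  -0.0001]), 'position': array([0.2134, 0.64  , 0.2477]), 'eef_rot': array([[-0.3163, -0.9486, -0.0004],
       [-0.9486,  0.3163, -0.0014],
       [ 0.0015, -0.0001, -1.    ]]), 'wrist_force': array([ 0.4302, -1.0688,  0.3478]), 'wrist_torque': array([ 0.0261,  0.0217, -0.0338]), 'gripper_width': 0.0876752282236967}
```

View pics/scene0.png

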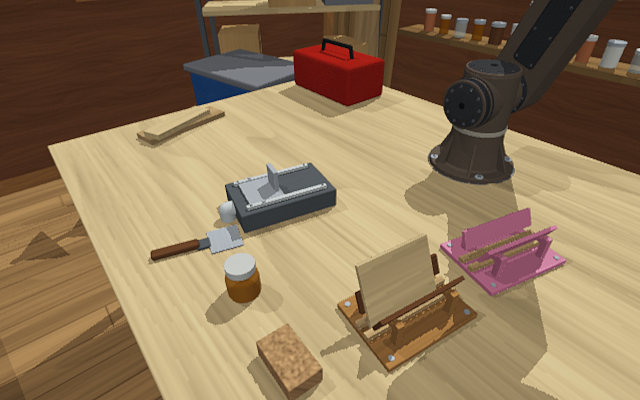

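View pics/top0.png

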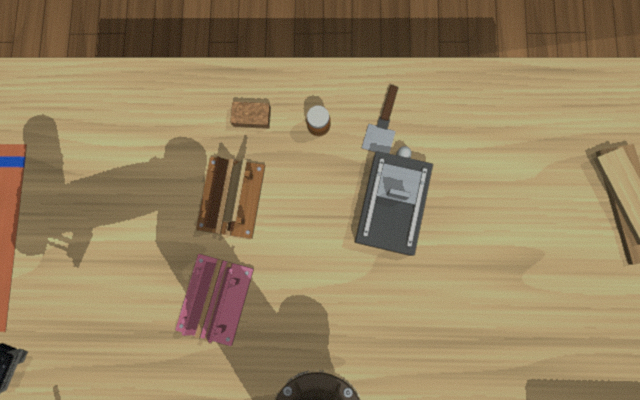

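```bash
python3 - <<'E'
import cv2,numpy as np
t=cv2.imread('pics/top0.png');s=cv2.imread('pics/scene0.png')
a=cv2.resize(t[135:265,180:280],None,fx=4,fy=4,interpolation=2)
b=cv2.resize(t[135:265,345:445],None,fx=4,fy=4,interpolation=2)
cv2.imwrite('pics/c1.png',np.hstack([a,b]))
a=cv2.resize(s[225:375,330:490],None,fx=3.5,fy=3.5,interpolation=2)
cv2.imwrite('pics/c2.png',a)
b=cv2.resize(s[150:250,205:345],None,fx=5,fy=5,interpolation=2)
cv2.imwrite('pics/c3.png',b)
E
```

```text
(no output)
```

View pics/c1.png

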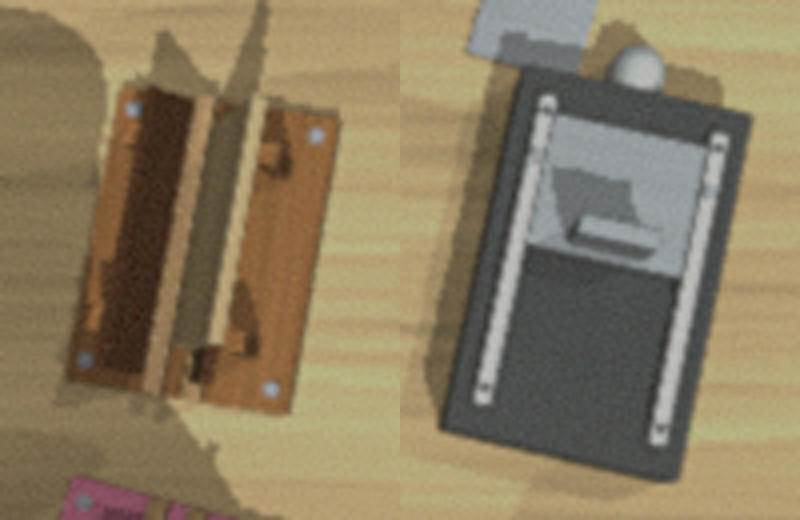

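View pics/c2.png

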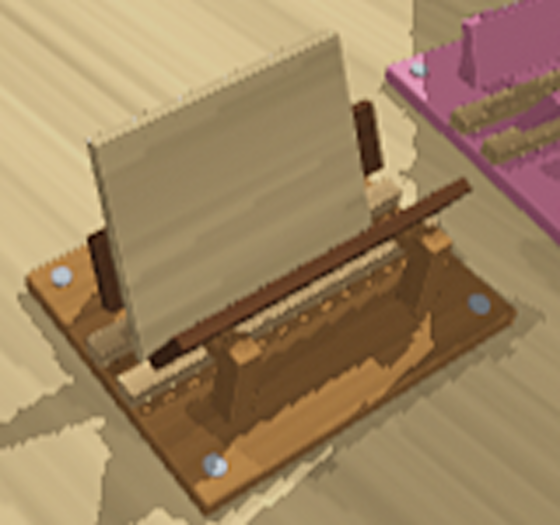

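View pics/c3.png

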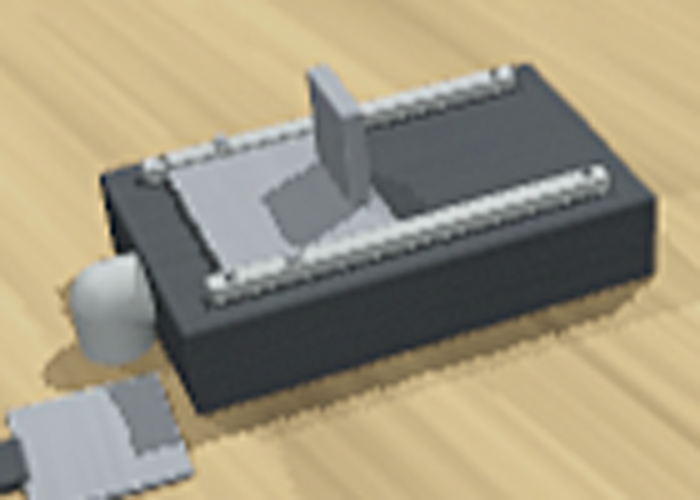

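```bash
python3 - <<'E'
from h import *
np.set_printoptions(precision=4,suppress=True)
C=[(210,156.8),(265,163),(252.5,238.3),(196.5,230)]
B=[(375.5,152),(432.8,163.8),(414.3,255.3),(355,242.5)]
for nm,P,h,size in(('cr',C,.012,(.2,.15)),('box',B,.05,(.24,.15))):
    w=np.array([ray('top',u,v,h)[:2] for u,v in P]); print(nm,w, w.mean(0))
    e=[np.linalg.norm(w[i]-w[(i+1)%4]) for i in range(4)]; print(e)
    sx,sy=size; L=np.array([(sx/2,sy/2),(sx/2,-sy/2),(-sx/2,-sy/2),(-sx/2,sy/2)])
    H=(L-L.mean(0)).T@(w-w.mean(0)); yaw=np.arctan2(H[0,1]-H[1,0],H[0,0]+H[1,1]); 
    R=np.array([[np.cos(yaw),-np.sin(yaw)],[np.sin(yaw),np.cos(yaw)]])
    print('yaw',yaw,np.degrees(yaw)); print('resid',w-(w.mean(0)+L@R.T))
# board top edge and tab top via depth top
d=np.load('pics/top0.npy'); s=np.load('pics/scene0.npy')
for u,v in [(244,162),(240,190),(235,218),(231,175)]: print('board',(u,v),pt('top',u,v,med(d,u,v,1)))
for u,v in [(391,191),(399,192.5),(407,194)]: print('tabtop', ray('top',u,v,.108))
for u,v in [(357,266),(427,236),(392,251),(380,300),(405,260),(375,275)]: print('scene board',(u,v),pt('scene',u,v,med(s,u,v,1)))
for u,v in [(265,165),(278,170),(271,167)]: print('tab top', ray('scene',u,v,.108),pt('scene',u,v,med(s,u,v,1)))
for u,v in [(318,119)]: print('jar',pt('top',u,v,med(d,u,v)))
E
```

```text
cr [[0.6643 0.2933]
 [0.6484 0.145 ]
 [0.448  0.1714]
 [0.4679 0.3192]] [0.5572 0.2322]
[np.float64(0.14920055388603645), np.float64(0.20209539747807395), np.float64(0.14912539702431837), np.float64(0.19809461580056)]
yaw -0.12709336375022118 -7.281913347008642
resid [[-0.0015 -0.0006]
 [ 0.0015 -0.0002]
 [-0.0004  0.0009]
 [ 0.0004 -0.0001]]
box [[ 0.6702 -0.1441]
 [ 0.6403 -0.289 ]
 [ 0.4091 -0.238 ]
 [ 0.4388 -0.092 ]] [ 0.5396 -0.1908]
[np.float64(0.1478970223818075), np.float64(0.2367571053169676), np.float64(0.14896104792722073), np.float64(0.23716763399159296)]
yaw -0.21441833966957682 -12.285265913269267
resid [[-0.0026 -0.0011]
 [-0.0006  0.0006]
 [ 0.0027  0.0005]
 [ 0.0005 -0.0001]]
board (244, 162) [0.6241 0.1774 0.1228]
board (240, 190) [0.5565 0.1847 0.121 ]
board (235, 218) [0.4897 0.1938 0.1212]
board (231, 175) [0.6129 0.232  0.0228]
tabtop [ 0.5595 -0.1737  0.108 ]
tabtop [ 0.5561 -0.1926  0.108 ]
tabtop [ 0.5526 -0.2114  0.108 ]
scene board (357, 266) [0.6311 0.1801 0.12  ]
scene board (427, 236) [ 0.3609  0.1295 -0.0027]
scene board (392, 251) [0.5622 0.1925 0.1201]
scene board (380, 300) [0.6091 0.2171 0.0535]
scene board (405, 260) [0.5419 0.207  0.0971]
scene board (375, 275) [0.6057 0.1979 0.0961]
tab top [ 0.5646 -0.2081  0.108 ] [ 0.4731 -0.3773 -0.0031]
tab top [ 0.5536 -0.1689  0.108 ] [ 0.4587 -0.3297 -0.0039]
tab top [ 0.5587 -0.191   0.108 ] [ 0.5563 -0.1952  0.1051]
jar [0.7485 0.0035 0.0748]
```

In the pictures, the things that could be taken for the cradle are the brown wooden one at top (232,195) / scene (410,315) and the pink look‑alike at top (215,300) / scene (505,250). I choose the wooden one, which holds the board. The close crop shows the board's upper edge (top ~(240,190)) on the robot's right, so the board leans to world −y.

There is only one extraction box, at top (395,203). Its elbow at (404,152) faces away from the robot, so the gate opens towards the robot.

My plan is to straddle the top of the board with part-open jaws, tool vertical, and carry it over.

```bash
cat >> h.py <<'E'
np.set_printoptions(precision=4,suppress=True)
from scipy.spatial.transform import Rotation as Ro
CO=np.array([.557,.232]);CY=-.1271
BO=np.array([.5396,-.1908]);BY=-.2144
def c2w(o,yaw,x,y): return o+np.array([np.cos(yaw)*x-np.sin(yaw)*y,np.sin(yaw)*x+np.cos(yaw)*y])
def go(xy,z,ang):  # ang: world angle of tool x, tool down
    s=observe();R=s['eef_rot'];p=s['position']
    d=R.T@(np.array([*xy,z])-p)*1000
    X=np.array([np.cos(ang),np.sin(ang),0]);Z=np.array([0,0,-1.]);G=np.c_[X,np.cross(Z,X),Z]
    w=Ro.from_matrix(R.T@G).as_rotvec()
    print('p',p,'d',d.round(1),'w',w.round(3))
E
python3 -c "
from h import *
go(c2w(CO,CY,0,-.0455),.2,CY-np.pi/2)"
```

```text
p [0.2134 0.64   0.2477] d [ 322.9 -463.9   48.2] w [ 0.    -0.001 -0.195]
```

>>> move_arm:
  targets:
    - {"dx": 35,"dy": -50,"dz": 0,"wz": -0.05}
    - {"dx": 70,"dy": -100,"wz": -0.1}
    - {"dx": 100,"dy": -145,"wz": -0.15}
    - {"dx": 130,"dy": -187,"wz": -0.195}
    - {"dx": 160,"dy": -230,"wz": -0.195}
    - {"dx": 190,"dy": -273,"wz": -0.195}
    - {"dx": 220,"dy": -316,"wz": -0.195}
    - {"dx": 250,"dy": -359,"wz": -0.195}
  jaw: -0.1
  grip_force: 5

```text
schema error: expected keys dx, dy, dz, wx, wy, wz
```

```bash
python3 -c "
from h import *
go(c2w(CO,CY,0,-.0455),.2,CY-np.pi/2);print(observe()['clock'])"
```

```text
p [0.2134 0.64   0.2477] d [ 322.9 -463.9   48.2] w [ 0.    -0.001 -0.195]
0.1
```

>>> move_arm:
  targets:
    - {"dx": 35,"dy": -50,"dz": 0,"wx": 0,"wy": 0,"wz": -0.05}
    - {"dx": 70,"dy": -100,"dz": 0,"wx": 0,"wy": 0,"wz": -0.1}
    - {"dx": 100,"dy": -145,"dz": 0,"wx": 0,"wy": 0,"wz": -0.15}
    - {"dx": 130,"dy": -187,"dz": 0,"wx": 0,"wy": 0,"wz": -0.195}
    - {"dx": 160,"dy": -230,"dz": 0,"wx": 0,"wy": 0,"wz": -0.195}
    - {"dx": 190,"dy": -273,"dz": 0,"wx": 0,"wy": 0,"wz": -0.195}
    - {"dx": 220,"dy": -316,"dz": 0,"wx": 0,"wy": 0,"wz": -0.195}
    - {"dx": 250,"dy": -359,"dz": 0,"wx": 0,"wy": 0,"wz": -0.195}
  jaw: -0.1
  grip_force: 5

```text
clock: 0.9
position: [0.4533, 0.3178, 0.2485]
eef_rot: [[-0.126, -0.992, -0.0], [-0.992, 0.126, -0.0], [0.0, 0.0, -1.0]]
wrist_force: [1.6, 0.7, -0.3]
gripper_width: 0.0397
```

```bash
python3 -c "
from h import *
go(c2w(CO,CY,0,-.0455),.2,CY-np.pi/2);print(observe()['clock'])"
```

```text
p [0.4533 0.3178 0.2485] d [ 117.5 -113.7   48.5] w [ 0.    -0.     0.001]
0.9
```

>>> move_arm:
  targets:
    - {"dx": 0,"dy": 0,"dz": 0,"wx": 0,"wy": 0,"wz": 0}
    - {"dx": 0,"dy": 0,"dz": 0,"wx": 0,"wy": 0,"wz": 0}

```text
clock: 1.1
position: [0.4532, 0.3185, 0.2483]
eef_rot: [[-0.129, -0.992, -0.0], [-0.992, 0.129, -0.0], [0.0, 0.0, -1.0]]
wrist_force: [-0.2, 0.3, -0.4]
gripper_width: 0.0397
```

```bash
python3 -c "
from h import *
go(c2w(CO,CY,0,-.0455),.2,CY-np.pi/2);print(observe()['clock'])"
```

```text
p [0.4532 0.3185 0.2483] d [ 117.8 -114.3   48.3] w [ 0.    -0.    -0.003]
1.1
```

>>> move_arm:
  targets:
    - {"dx": 35,"dy": -34,"dz": 0,"wx": 0,"wy": 0,"wz": 0}
    - {"dx": 70,"dy": -68,"dz": 0,"wx": 0,"wy": 0,"wz": 0}
    - {"dx": 95,"dy": -93,"dz": 10,"wx": 0,"wy": 0,"wz": 0}
    - {"dx": 118,"dy": -114,"dz": 20,"wx": 0,"wy": 0,"wz": 0}
    - {"dx": 118,"dy": -114,"dz": 48,"wx": 0,"wy": 0,"wz": 0}
    - {"dx": 118,"dy": -114,"dz": 48,"wx": 0,"wy": 0,"wz": 0}
    - {"dx": 118,"dy": -114,"dz": 48,"wx": 0,"wy": 0,"wz": 0}

```text
clock: 1.8
position: [0.5504, 0.1891, 0.2005]
eef_rot: [[-0.125, -0.992, -0.001], [-0.992, 0.125, -0.001], [0.001, 0.001, -1.0]]
wrist_force: [0.1, -0.2, 0.6]
gripper_width: 0.0396
```

```bash
python3 -c "
from h import *
go(c2w(CO,CY,0,-.0455),.122,CY-np.pi/2);print(observe()['clock'])
p,d=snap('scene','s1');q,e=snap('top','t1')
cv2.imwrite('pics/s1c.png',np.hstack([cv2.resize(p[160:380,320:500,::-1],None,fx=2.2,fy=2.2),cv2.resize(q[135:355,180:360,::-1],None,fx=2.2,fy=2.2)]))"
```

```text
p [0.5504 0.1891 0.2005] d [ 2.  -1.2 78.5] w [ 0.001 -0.001  0.002]
1.8
```

View pics/s1c.png

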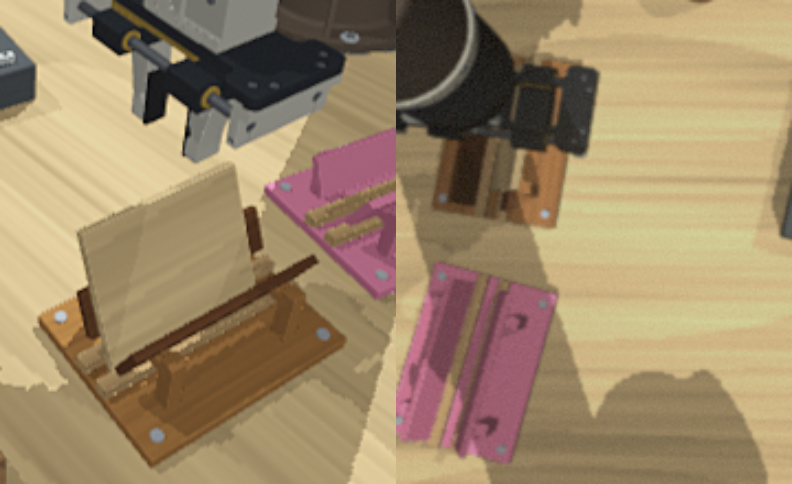

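The jaws hang above the board's top edge, with the finger tips in the scene crop at about (150,120) and (205,155). I'll lower them to just above the edge and look again.

>>> move_arm:
  targets:
    - {"dx": 2,"dy": -1,"dz": 22,"wx": 0,"wy": 0,"wz": 0}
    - {"dx": 2,"dy": -1,"dz": 46,"wx": 0,"wy": 0,"wz": 0}
    - {"dx": 2,"dy": -1,"dz": 46,"wx": 0,"wy": 0,"wz": 0}

```text
clock: 2.2
position: [0.55, 0.1863, 0.153]
eef_rot: [[-0.126, -0.992, -0.003], [-0.992, 0.126, -0.001], [0.002, 0.003, -1.0]]
wrist_force: [-0.5, -0.8, -0.0]
gripper_width: 0.0394
```

```bash
python3 -c "
from h import *
go(c2w(CO,CY,0,-.0455),.122,CY-np.pi/2);print(observe()['clock'])
p,d=snap('scene','s2')
cv2.imwrite('pics/s2c.png',cv2.resize(p[180:380,320:500,::-1],None,fx=3,fy=3))"
```

```text
p [0.55   0.1863 0.153 ] d [-0.8 -1.2 31. ] w [ 0.003 -0.002  0.001]
2.2
```

View pics/s2c.png

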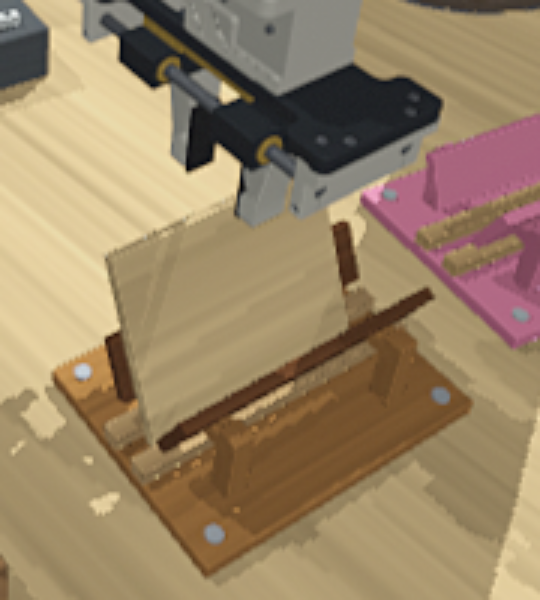

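One finger stands on each side of the board's top edge, at (262,200) in front and (195,140) behind, so I can go down.

>>> move_arm:
  targets:
    - {"dx": 0,"dy": 0,"dz": 10,"wx": 0,"wy": 0,"wz": 0}
    - {"dx": 0,"dy": 0,"dz": 20,"wx": 0,"wy": 0,"wz": 0}
    - {"dx": 0,"dy": 0,"dz": 31,"wx": 0,"wy": 0,"wz": 0}
    - {"dx": 0,"dy": 0,"dz": 31,"wx": 0,"wy": 0,"wz": 0}

```text
clock: 2.65
position: [0.5507, 0.1857, 0.1219]
eef_rot: [[-0.127, -0.992, -0.002], [-0.992, 0.127, -0.001], [0.001, 0.002, -1.0]]
wrist_force: [1.1, -0.2, 0.5]
gripper_width: 0.0395
```

```bash
python3 -c "
from h import *
go(c2w(CO,CY,0,.0455),.122,CY-np.pi/2);print(observe()['clock'])
p,d=snap('scene','s3')
cv2.imwrite('pics/s3c.png',cv2.resize(p[180:380,320:500,::-1],None,fx=3,fy=3))"
```

```text
p [0.5507 0.1857 0.1219] d [-92.2  -0.3  -0.2] w [ 0.002 -0.001 -0.   ]
2.65
```

View pics/s3c.png

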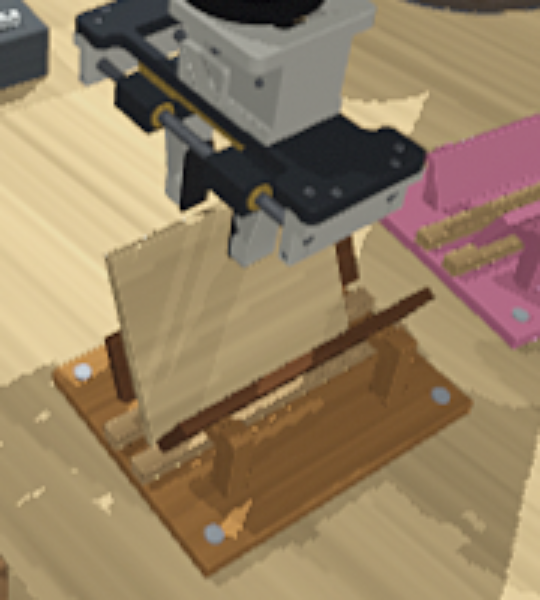

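>>> move_arm:
  targets:
    - {"dx": -8,"dy": 0,"dz": 0,"wx": 0,"wy": 0,"wz": 0}
    - {"dx": -16,"dy": 0,"dz": 0,"wx": 0,"wy": 0,"wz": 0}
    - {"dx": -24,"dy": 0,"dz": 0,"wx": 0,"wy": 0,"wz": 0}
    - {"dx": -32,"dy": 0,"dz": 0,"wx": 0,"wy": 0,"wz": 0}
    - {"dx": -40,"dy": 0,"dz": 0,"wx": 0,"wy": 0,"wz": 0}
    - {"dx": -46,"dy": 0,"dz": 0,"wx": 0,"wy": 0,"wz": 0}
    - {"dx": -50,"dy": 0,"dz": 0,"wx": 0,"wy": 0,"wz": 0}
    - {"dx": -50,"dy": 0,"dz": 0,"wx": 0,"wy": 0,"wz": 0}

```text
clock: 3.5
position: [0.5578, 0.2362, 0.1234]
eef_rot: [[-0.126, -0.992, -0.0], [-0.992, 0.126, -0.0], [0.0, 0.0, -1.0]]
wrist_force: [-0.1, 0.5, -1.1]
gripper_width: 0.0391
```

>>> move_arm:
  targets:
    - {"dx": 0,"dy": 0,"dz": 0,"wx": 0,"wy": 0,"wz": 0}
    - {"dx": 0,"dy": 0,"dz": 0,"wx": 0,"wy": 0,"wz": 0}
    - {"dx": 0,"dy": 0,"dz": 0,"wx": 0,"wy": 0,"wz": 0}
  jaw: -0.45

```text
clock: 3.8
position: [0.5578, 0.2354, 0.1236]
eef_rot: [[-0.127, -0.992, -0.0], [-0.992, 0.127, -0.0], [0.0, 0.0, -1.0]]
wrist_force: [0.1, 0.0, -1.0]
gripper_width: 0.0254
```

```bash
python3 -c "
from h import *
go(c2w(CO,CY,0,.0455),.122,CY-np.pi/2);print(observe()['clock'])
p,d=snap('scene','s4')
cv2.imwrite('pics/s4c.png',cv2.resize(p[180:380,320:500,::-1],None,fx=3,fy=3))"
```

```text
p [0.5578 0.2354 0.1236] d [-42.    0.4   1.6] w [ 0. -0.  0.]
3.8
```

View pics/s4c.png

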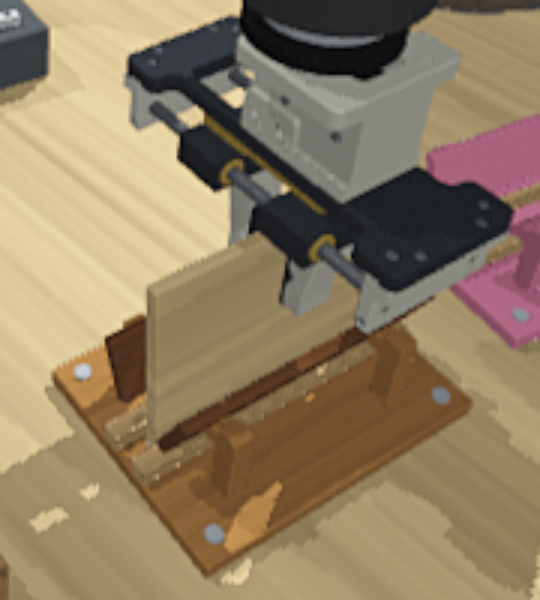

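The board now stands nearly upright between the fingers, with its foot in the trough at about (150,440). I'll carry it over slowly.

>>> move_arm:
  targets:
    - {"dx": -6,"dy": 0,"dz": 0,"wx": 0,"wy": 0,"wz": 0}
    - {"dx": -12,"dy": 0,"dz": 0,"wx": 0,"wy": 0,"wz": 0}
    - {"dx": -18,"dy": 0,"dz": 0,"wx": 0,"wy": 0,"wz": 0}
    - {"dx": -24,"dy": 0,"dz": 0,"wx": 0,"wy": 0,"wz": 0}
    - {"dx": -29,"dy": 0,"dz": 0,"wx": 0,"wy": 0,"wz": 0}
    - {"dx": -34,"dy": 0,"dz": 0,"wx": 0,"wy": 0,"wz": 0}
    - {"dx": -38,"dy": 0,"dz": 0,"wx": 0,"wy": 0,"wz": 0}
    - {"dx": -42,"dy": 0,"dz": 0,"wx": 0,"wy": 0,"wz": 0}

```text
clock: 4.65
position: [0.5632, 0.2777, 0.1235]
eef_rot: [[-0.126, -0.992, -0.0], [-0.992, 0.126, -0.0], [0.0, 0.0, -1.0]]
wrist_force: [0.8, 0.5, 0.2]
gripper_width: 0.0245
```

>>> move_arm:
  targets:
    - {"dx": -1,"dy": 0,"dz": 0,"wx": 0,"wy": 0,"wz": 0}
    - {"dx": -1,"dy": 0,"dz": 0,"wx": 0,"wy": 0,"wz": 0}
    - {"dx": -1,"dy": 0,"dz": 0,"wx": 0,"wy": 0,"wz": 0}
  jaw: 0

```text
clock: 4.95
position: [0.5632, 0.2782, 0.1235]
eef_rot: [[-0.127, -0.992, -0.0], [-0.992, 0.127, -0.0], [0.0, 0.0, -1.0]]
wrist_force: [-0.0, -0.2, 0.1]
gripper_width: 0.0409
```

```bash
python3 -c "
from h import *
go(c2w(CO,CY,0,.0455),.122,CY-np.pi/2);print(observe()['clock'])
p,d=snap('scene','s5')
cv2.imwrite('pics/s5c.png',cv2.resize(p[180:380,320:500,::-1],None,fx=3,fy=3))"
```

```text
p [0.5632 0.2782 0.1235] d [1.1 0.3 1.5] w [ 0. -0.  0.]
4.95
```

View pics/s5c.png

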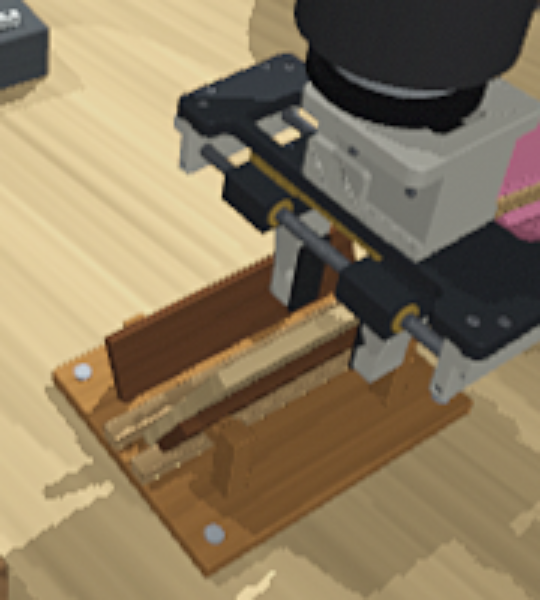

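The board leans towards +y now. I'll lift straight up.

>>> move_arm:
  targets:
    - {"dx": 0,"dy": 0,"dz": -15,"wx": 0,"wy": 0,"wz": 0}
    - {"dx": 0,"dy": 0,"dz": -35,"wx": 0,"wy": 0,"wz": 0}
    - {"dx": 0,"dy": 0,"dz": -70,"wx": 0,"wy": 0,"wz": 0}
    - {"dx": 0,"dy": 0,"dz": -100,"wx": 0,"wy": 0,"wz": 0}
    - {"dx": 30,"dy": 0,"dz": -115,"wx": 0,"wy": 0,"wz": 0}
    - {"dx": 80,"dy": 0,"dz": -115,"wx": 0,"wy": 0,"wz": 0}
    - {"dx": 130,"dy": 0,"dz": -115,"wx": 0,"wy": 0,"wz": 0}
    - {"dx": 180,"dy": 0,"dz": -115,"wx": 0,"wy": 0,"wz": 0}

```text
clock: 5.8
position: [0.5398, 0.0981, 0.2389]
eef_rot: [[-0.126, -0.992, 0.001], [-0.992, 0.126, 0.0], [-0.0, -0.001, -1.0]]
wrist_force: [0.5, -0.1, 0.3]
gripper_width: 0.044
```

```bash
python3 -c "
from h import *
print(observe()['clock'])
p,d=snap('scene','s6');q,e=snap('top','t6')
cv2.imwrite('pics/s6c.png',np.hstack([cv2.resize(p[200:380,320:500,::-1],None,fx=3,fy=3),cv2.resize(q[135:265,180:240,::-1],(249,540))]))
cv2.imwrite('pics/s6d.png',p[:,:,::-1])
"
```

```text
5.8
```

View pics/s6c.png

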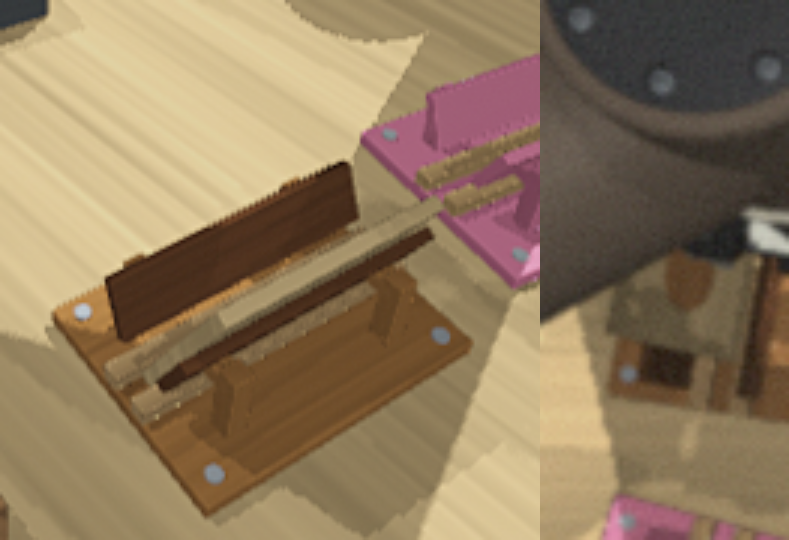

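View pics/t6.png

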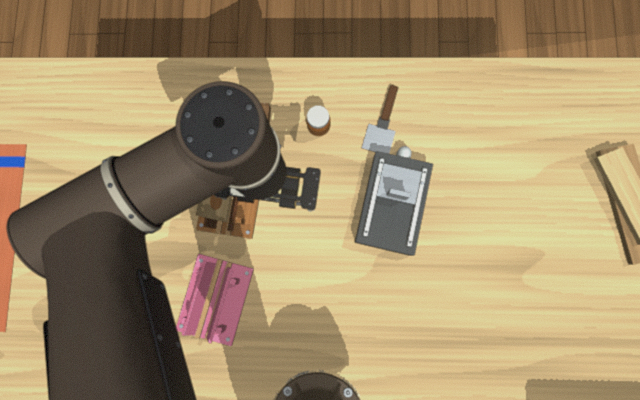

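The board is turned: the brown varnish patch on its upper face shows in the top crop at about (690,280), and the foot is between the lips. Next is the gate.

```bash
python3 -c "
from h import *
print(observe()['joints'])
t=c2w(BO,BY,.015,0);print(t)
for t in (t,np.array([.556,-.1926])):
  go(t,.22,BY);go(t,.22,BY-np.pi)
q=cv2.imread('pics/top0.png');cv2.imwrite('pics/tab.png',cv2.resize(q[170:215,370:430],None,fx=10,fy=10,interpolation=2))
d=np.load('pics/top0.npy')
print((d[185:205,385:415]*1000).astype(int))
"
```

```text
[ 0.5327  0.156  -0.285  -0.     -1.1299  0.9074]
[ 0.5543 -0.194 ]
p [0.539  0.0952 0.2391] d [284.7 -52.8  19.2] w [ 0.     0.    -1.487]
p [0.539  0.0952 0.2391] d [284.7 -52.8  19.2] w [ 0.    -0.     1.655]
p [0.539  0.0952 0.2391] d [283.1 -54.3  19.2] w [ 0.     0.    -1.487]
p [0.539  0.0952 0.2391] d [283.1 -54.3  19.2] w [ 0.    -0.     1.655]
[[1027 1026 1030 1028 1028 1026 1028 1026 1028 1027 1026 1028 1025 1022
  1025 1024 1025 1025 1026 1026 1024 1025 1025 1028 1026 1028 1022 1027
  1025 1024]
 [1028 1023 1025 1026 1029 1022 1025 1027 1027 1025 1025 1025 1024 1024
  1025 1030 1028 1027 1025 1027 1028 1025 1027 1025 1023 1021 1025 1025
  1023 1026]
 [1025 1028 1027 1031    0 1027 1022 1024 1031 1024 1025 1026 1024 1026
  1022 1024 1027 1025 1025 1023 1021 1023 1026 1029 1022 1024 1022 1024
  1023 1024]
 [1026 1023 1024 1027 1025 1025 1026 1025 1027 1028 1025 1022 1025 1028
  1025 1022 1024 1028 1023 1025 1022 1025 1024 1026 1025 1024 1025 1024
  1022 1022]
 [1023 1025 1030 1027 1027  976  975  972  971  975  971 1023 1027 1023
  1023 1025 1024 1024 1024 1026 1026 1026 10
[... 1696 characters left out ...]
022 1021 1022 1019 1022 1020 1021 1023 1020 1018 1022 1019
  1019 1020]
 [1029 1031 1027 1027 1026 1025 1026 1027 1025 1029 1025 1023 1027 1030
  1025 1028 1019 1020 1022 1019 1018 1018 1018 1019 1018 1020 1021 1023
  1019 1017]
 [1029 1029 1027 1027 1028 1026 1027 1027 1027 1025 1029 1025 1024 1028
  1027 1028 1024 1024 1027 1025 1022 1019 1020 1021 1018 1019 1017 1017
  1019 1020]
 [1028 1026 1025 1028 1025 1024 1028 1024 1025 1025 1026 1027 1022 1029
  1028 1024 1024 1027 1025 1025 1024 1028 1021 1022 1025 1021 1021 1019
  1016 1017]
 [1026 1021 1025 1026 1029 1028 1029 1028 1027 1025 1026 1027 1029 1026
  1026 1027 1023 1026 1023 1025 1022 1024 1027 1027 1026 1028 1028 1025
  1020 1020]]
```

View pics/tab.png

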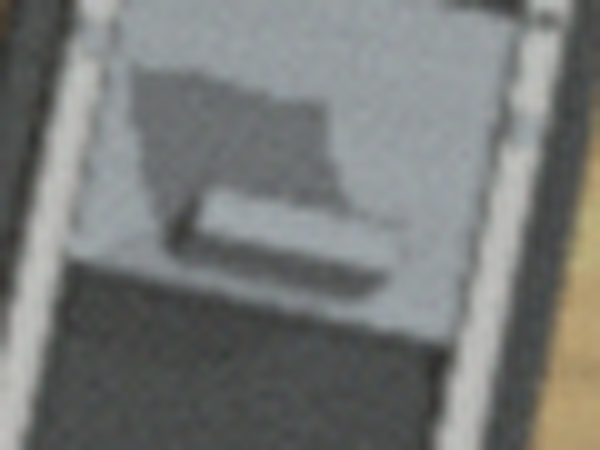

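>>> move_arm:
  targets:
    - {"dx": 24,"dy": -4,"dz": 0,"wx": 0,"wy": 0,"wz": 0.14}
    - {"dx": 48,"dy": -8,"dz": 0,"wx": 0,"wy": 0,"wz": 0.28}
    - {"dx": 72,"dy": -12,"dz": 0,"wx": 0,"wy": 0,"wz": 0.42}
    - {"dx": 96,"dy": -17,"dz": 0,"wx": 0,"wy": 0,"wz": 0.56}
    - {"dx": 120,"dy": -21,"dz": 0,"wx": 0,"wy": 0,"wz": 0.7}
    - {"dx": 144,"dy": -25,"dz": 0,"wx": 0,"wy": 0,"wz": 0.84}
    - {"dx": 168,"dy": -30,"dz": 0,"wx": 0,"wy": 0,"wz": 0.98}
    - {"dx": 168,"dy": -30,"dz": 0,"wx": 0,"wy": 0,"wz": 0.98}
  jaw: 0.6

```text
clock: 6.7
position: [0.5489, -0.0728, 0.2385]
eef_rot: [[-0.897, -0.442, -0.0], [-0.442, 0.897, -0.0], [0.0, -0.0, -1.0]]
wrist_force: [0.4, 0.0, 0.6]
gripper_width: 0.0701
```

```bash
python3 -c "
from h import *
print(observe()['joints'])
go((.5555,-.194),.2,BY-np.pi)
"
```

```text
[ 0.2221  0.1671 -0.2731  0.0003 -1.131   0.2351]
p [ 0.5489 -0.0728  0.2385] d [  47.6 -111.7   38.6] w [-0.    -0.     0.672]
```

>>> move_arm:
  targets:
    - {"dx": 10,"dy": -23,"dz": 0,"wx": 0,"wy": 0,"wz": 0.14}
    - {"dx": 20,"dy": -46,"dz": 0,"wx": 0,"wy": 0,"wz": 0.28}
    - {"dx": 30,"dy": -70,"dz": 0,"wx": 0,"wy": 0,"wz": 0.42}
    - {"dx": 40,"dy": -94,"dz": 0,"wx": 0,"wy": 0,"wz": 0.56}
    - {"dx": 48,"dy": -112,"dz": 0,"wx": 0,"wy": 0,"wz": 0.672}
    - {"dx": 48,"dy": -112,"dz": 20,"wx": 0,"wy": 0,"wz": 0.672}
    - {"dx": 48,"dy": -112,"dz": 38,"wx": 0,"wy": 0,"wz": 0.672}
    - {"dx": 48,"dy": -112,"dz": 38,"wx": 0,"wy": 0,"wz": 0.672}

```text
clock: 7.5
position: [0.5548, -0.1918, 0.1981]
eef_rot: [[-0.979, 0.206, -0.004], [0.206, 0.979, 0.001], [0.004, -0.0, -1.0]]
wrist_force: [0.0, 0.3, 0.7]
gripper_width: 0.0699
```

```bash
python3 -c "
from h import *
go((.5555,-.194),.15,BY-np.pi)
"
```

```text
p [ 0.5548 -0.1918  0.1981] d [-1.4 -2.  48.1] w [-0.    -0.004  0.007]
```

>>> move_arm:
  targets:
    - {"dx": -1,"dy": -2,"dz": 25,"wx": 0,"wy": 0,"wz": 0.007}
    - {"dx": -1,"dy": -2,"dz": 48,"wx": 0,"wy": 0,"wz": 0.007}
    - {"dx": -1,"dy": -2,"dz": 48,"wx": 0,"wy": 0,"wz": 0.007}

```text
clock: 7.8
position: [0.5554, -0.1938, 0.1506]
eef_rot: [[-0.977, 0.213, -0.004], [0.213, 0.977, 0.001], [0.004, -0.0, -1.0]]
wrist_force: [-0.3, 0.4, -0.1]
gripper_width: 0.0704
```

```bash
python3 -c "
from h import *
go((.5555,-.194),.097,BY-np.pi)
p,d=snap('scene','s7')
cv2.imwrite('pics/s7c.png',cv2.resize(p[100:250,200:350,::-1],None,fx=4,fy=4))"
```

```text
p [ 0.5554 -0.1938  0.1506] d [-0.4 -0.1 53.6] w [-0.    -0.004  0.   ]
```

View pics/s7c.png

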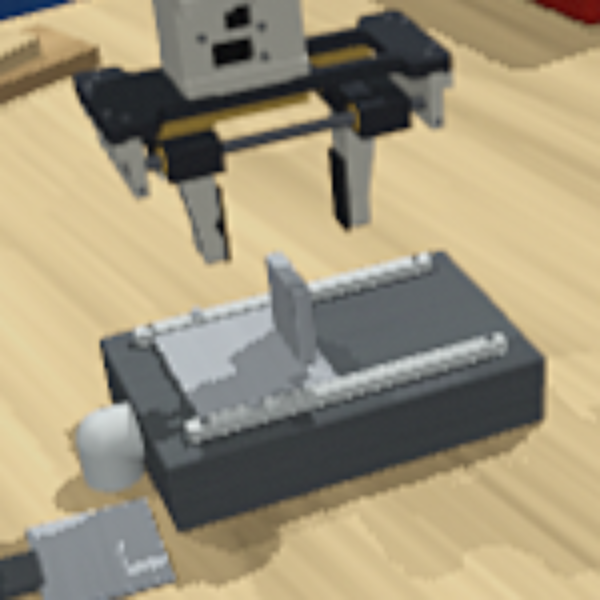

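The jaws (tips at (215,260) and (350,225)) straddle the tab (290,300). I'll go down 53 mm and then close.

>>> move_arm:
  targets:
    - {"dx": 0,"dy": 0,"dz": 20,"wx": 0,"wy": -0.004,"wz": 0}
    - {"dx": 0,"dy": 0,"dz": 40,"wx": 0,"wy": -0.004,"wz": 0}
    - {"dx": 0,"dy": 0,"dz": 53,"wx": 0,"wy": -0.004,"wz": 0}
    - {"dx": 0,"dy": 0,"dz": 53,"wx": 0,"wy": -0.004,"wz": 0}

```text
clock: 8.25
position: [0.5565, -0.1943, 0.0991]
eef_rot: [[-0.977, 0.213, 0.002], [0.213, 0.977, -0.001], [-0.002, -0.0, -1.0]]
wrist_force: [-1.2, -0.4, -0.2]
gripper_width: 0.0705
```

>>> move_arm:
  targets:
    - {"dx": 0,"dy": 0,"dz": 0,"wx": 0,"wy": 0,"wz": 0}
    - {"dx": 0,"dy": 0,"dz": 0,"wx": 0,"wy": 0,"wz": 0}
    - {"dx": 0,"dy": 0,"dz": 0,"wx": 0,"wy": 0,"wz": 0}
    - {"dx": 0,"dy": 0,"dz": 0,"wx": 0,"wy": 0,"wz": 0}
    - {"dx": 0,"dy": 0,"dz": 0,"wx": 0,"wy": 0,"wz": 0}
    - {"dx": 0,"dy": 0,"dz": 0,"wx": 0,"wy": 0,"wz": 0}
    - {"dx": 0,"dy": 0,"dz": 0,"wx": 0,"wy": 0,"wz": 0}
    - {"dx": 0,"dy": 0,"dz": 0,"wx": 0,"wy": 0,"wz": 0}
  jaw: -1
  grip_force: 20

```text
clock: 9.05
position: [0.5558, -0.1943, 0.0994]
eef_rot: [[-0.977, 0.214, 0.002], [0.214, 0.977, -0.001], [-0.002, -0.0, -1.0]]
wrist_force: [-10.8, 5.4, 12.9]
gripper_width: 0.0114
```

```bash
python3 -c "
from h import *
go((.5555,-.194),.097,BY-np.pi);print(observe()['wrist_force'],observe()['gripper_width'])
p,d=snap('scene','s8')
cv2.imwrite('pics/s8c.png',cv2.resize(p[100:250,200:350,::-1],None,fx=4,fy=4))"
```

```text
p [ 0.5558 -0.1943  0.0994] d [0.4 0.3 2.4] w [-0.     0.002 -0.001]
[-10.7567   5.4444  12.8803] 0.011443722706339617
```

View pics/s8c.png

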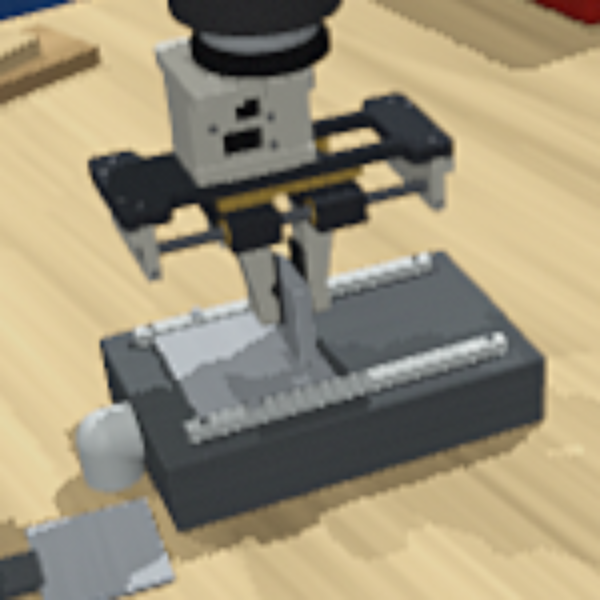

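>>> move_arm:
  targets:
    - {"dx": 2,"dy": 0,"dz": 0,"wx": 0,"wy": 0,"wz": 0}
    - {"dx": 5,"dy": 0,"dz": 0,"wx": 0,"wy": 0,"wz": 0}
    - {"dx": 8,"dy": 0,"dz": 0,"wx": 0,"wy": 0,"wz": 0}
    - {"dx": 11,"dy": 0,"dz": 0,"wx": 0,"wy": 0,"wz": 0}
    - {"dx": 14,"dy": 0,"dz": 0,"wx": 0,"wy": 0,"wz": 0}
    - {"dx": 17,"dy": 0,"dz": 0,"wx": 0,"wy": 0,"wz": 0}
    - {"dx": 20,"dy": 0,"dz": 0,"wx": 0,"wy": 0,"wz": 0}
    - {"dx": 20,"dy": 0,"dz": 0,"wx": 0,"wy": 0,"wz": 0}
  grip_force: 40

```text
clock: 9.9
position: [0.5377, -0.1902, 0.0995]
eef_rot: [[-0.977, 0.213, 0.005], [0.213, 0.977, -0.001], [-0.005, 0.0, -1.0]]
wrist_force: [6.4, -3.6, -6.5]
gripper_width: 0.0115
```

```bash
python3 -c "
from h import *
s=observe();R=s['eef_rot']
print(R.T@(s['position']-np.array([.5558,-.1943,.0994]))*1000,'F tool',R.T@s['wrist_force'],s['gripper_width'])
q,d=snap('top','t9');p,d=snap('scene','s9')
cv2.imwrite('pics/s9c.png',np.hstack([cv2.resize(p[100:250,200:350,::-1],None,fx=3.5,fy=3.5),cv2.resize(q[145:265,350:440,::-1],(394,525))]))"
```

```text
[18.5928  0.0943 -0.1819] F tool [-6.9643 -2.1805  6.497 ] 0.011540355095169546
```

View pics/s9c.png

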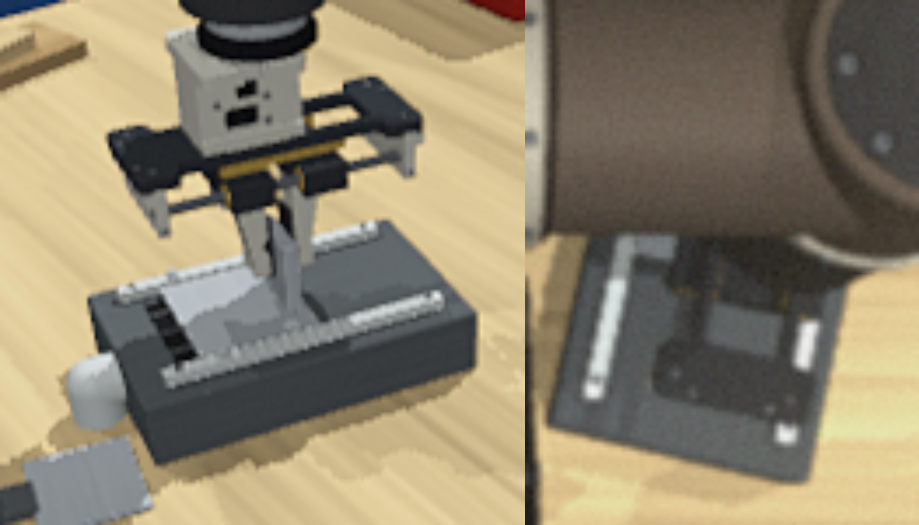

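The gate moved 18.6 mm and the −7 N on the tool matches the spring (3 + 0.2·18.6 ≈ 6.7 N). I'll go about 11.5 mm further.

>>> move_arm:
  targets:
    - {"dx": 2,"dy": 0,"dz": 0,"wx": 0,"wy": 0,"wz": 0}
    - {"dx": 4,"dy": 0,"dz": 0,"wx": 0,"wy": 0,"wz": 0}
    - {"dx": 6,"dy": 0,"dz": 0,"wx": 0,"wy": 0,"wz": 0}
    - {"dx": 8,"dy": 0,"dz": 0,"wx": 0,"wy": 0,"wz": 0}
    - {"dx": 10,"dy": 0,"dz": 0,"wx": 0,"wy": 0,"wz": 0}
    - {"dx": 11.5,"dy": 0,"dz": 0,"wx": 0,"wy": 0,"wz": 0}
    - {"dx": 11.5,"dy": 0,"dz": 0,"wx": 0,"wy": 0,"wz": 0}
    - {"dx": 11.5,"dy": 0,"dz": 0,"wx": 0,"wy": 0,"wz": 0}

```text
clock: 10.8
position: [0.5272, -0.1879, 0.0994]
eef_rot: [[-0.977, 0.213, 0.006], [0.213, 0.977, -0.001], [-0.006, 0.0, -1.0]]
wrist_force: [7.9, -3.9, -8.1]
gripper_width: 0.0119
```

```bash
python3 -c "
from h import *
s=observe();R=s['eef_rot']
print(R.T@(s['position']-np.array([.5558,-.1943,.0994]))*1000,'F tool',R.T@s['wrist_force'],s['gripper_width'])
p,d=snap('scene','s10')
cv2.imwrite('pics/s10.png',p[:,:,::-1])
cv2.imwrite('pics/s10c.png',cv2.resize(p[165:235,220:320,::-1],None,fx=7,fy=7,interpolation=2))"
```

```text
[29.3022  0.1116 -0.238 ] F tool [-8.4872 -2.1206  8.1086] 0.011934049693726178
```

View pics/s10c.png

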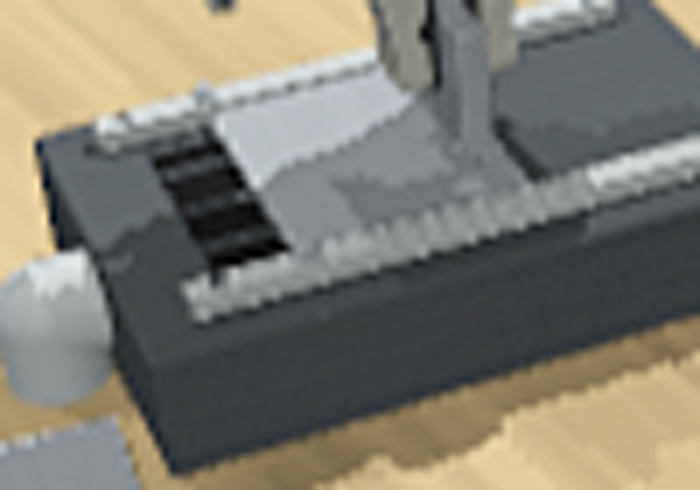

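View pics/s10.png

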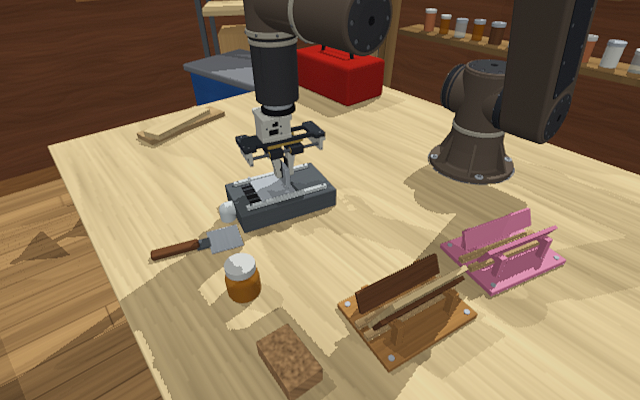

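```bash
python3 -c "
from h import *
ax=np.array([np.cos(BY),np.sin(BY)])
def bx(u,v,z=.056): return (ray('scene',u,v,z)[:2]-BO)@ax*1000, (ray('scene',u,v,z)[:2]-BO)@[-ax[1],ax[0]]*1000
for u,v in [(250.3,182.1),(255.9,190.5),(261.4,200)]: print('now',bx(u,v))
for u,v in [(205+175/5,150+172/5),(205+193/5,150+215/5),(205+213/5,150+260/5)]: print('start',bx(u,v))
for u,v in [(205+221/5,150+140/5),(205+292/5,150+255/5)]: print('stud',bx(u,v,.063))
print(observe()['clock'],observe()['joint_velocities'])
"
```

```text
now (np.float64(63.416438828098705), np.float64(-36.44147606093065))
now (np.float64(62.92009393616187), np.float64(5.344831382710717))
now (np.float64(64.10538672220453), np.float64(48.54955068346391))
start (np.float64(89.0667468746043), np.float64(-38.36940094333477))
start (np.float64(92.21843543545191), np.float64(1.7246992161426973))
start (np.float64(94.82822187837084), np.float64(41.21009555575786))
stud (np.float64(62.597617408875855), np.float64(-44.87444326802229))
stud (np.float64(63.878909711914716), np.float64(63.975767325287315))
10.85 [-0.0002 -0.0005 -0.0011  0.0002  0.0013 -0.0014]
```

>>> move_arm:
  targets:
    - {"dx": 0.5,"dy": 0,"dz": 0,"wx": 0,"wy": 0,"wz": 0}
    - {"dx": 0.5,"dy": 0,"dz": 0,"wx": 0,"wy": 0,"wz": 0}
    - {"dx": 0.5,"dy": 0,"dz": 0,"wx": 0,"wy": 0,"wz": 0}
    - {"dx": 0.5,"dy": 0,"dz": 0,"wx": 0,"wy": 0,"wz": 0}
    - {"dx": 0.5,"dy": 0,"dz": 0,"wx": 0,"wy": 0,"wz": 0}

```text
clock: 11.35
position: [0.5269, -0.1878, 0.0995]
eef_rot: [[-0.977, 0.213, 0.007], [0.213, 0.977, -0.001], [-0.007, 0.0, -1.0]]
wrist_force: [9.0, -4.7, -7.9]
gripper_width: 0.012
```

```bash
python3 -c "
from h import *
s=observe();R=s['eef_rot']
print(R.T@(s['position']-np.array([.5558,-.1943,.0994]))*1000,'F tool',R.T@s['wrist_force'],s['gripper_width'])
q,e=snap('top','t11')
cv2.imwrite('pics/t11c.png',cv2.resize(q[80:265,170:345,::-1],None,fx=3.2,fy=3.2))
cx=np.array([np.cos(CY),np.sin(CY)])
for u in range(196,236,4):
  v=195; P=pt('top',u,v,med(e,u,v,1)); d=P[:2]-CO; print(u,(d@cx*1000).round(),(d@[-cx[1],cx[0]]*1000).round(),(P[2]*1000).round())
"
```

```text
[29.5972  0.1643 -0.2824] F tool [-9.751  -2.687   7.9918] 0.012034134603386159
196 -7.0 97.0 -0.0
200 -19.0 46.0 121.0
204 -17.0 40.0 110.0
208 -14.0 34.0 98.0
212 -11.0 28.0 87.0
216 -8.0 22.0 72.0
220 -6.0 16.0 61.0
224 -3.0 10.0 47.0
228 1.0 3.0 32.0
232 3.0 -4.0 22.0
```

View pics/t11c.png

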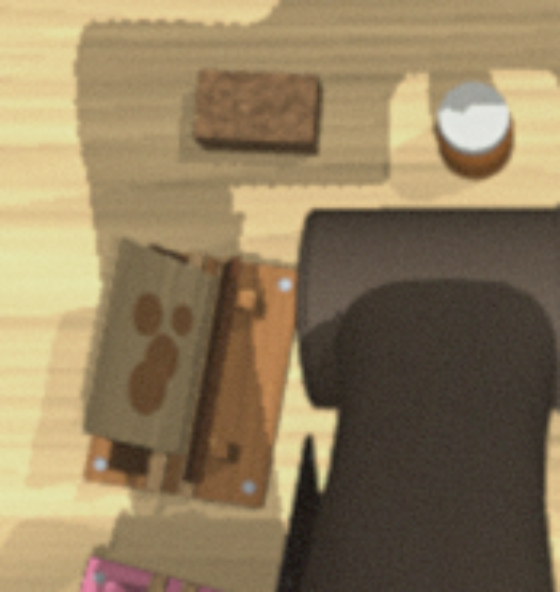

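The board lies flat on the +y rest with its brown patches up, around (150,360) in the crop. Its slope is about 26°, its foot is in the trough, and it is parallel to the cradle. The jar and the block have not moved. The gate is at 29.6 mm with about 10 N on it. I'll hand in.

```bash
python3 -c "
from station import *
print(sign_off())"
```

```text
the job is handed in; nothing more can be done
None
```

I tipped the board onto the cradle's +y rest and let go of it, then pulled the gate to half open and handed the job in still holding it. I took about 11.4 s of the 48 s, and no verdict was reported at hand-in.

- **Board:** I straddled its top edge with part-open jaws and carried it over. The last top view shows the varnish patches uppermost, a slope of about 26°, the foot in the trough and the board parallel to the cradle. The arm was well clear of it.
- **Gate:** I gripped the tab with a 40 N grip setting and moved it slowly to 29.6 mm by the arm's own reading. The force along the slide was about 9.8 N, against the roughly 9 N expected from the spring. By my commands it never went past about 30 mm.
- **Camera check of the gate:** This was done just before the last 0.5 mm nudge. The plate edge lined up with the studs within about 1 mm, and the travel came out at roughly 28–31 mm depending on the point along the edge. The arm read 29.3 mm at that moment.
- **Other things:** By eye, the jar, sanding block and filling knife are where they started. I did not measure them.
- **Disagreement:** About 8 N along the tool's vertical axis remained in the grip. It is probably leftover strain from closing the jaws on the tab. I left it because the pose was steady.

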